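Hang the cleaned boards on the drip bar

TASK

One large board already hangs on the left inner place of the swinging drip bar (left as seen from the robot), so the bar leans; leave it there and hang the other three from the rack by their hooks, the large one on the right inner place and a small one on each outer place. Work from side to side, adding to the side that is up and letting the bar take each weight gently, so that it never leans more than ten degrees. Finish with all four boards hanging upright and still between their collars, the bar level, and nothing else on the bench disturbed.

Things in the scene. Friction and masses are not known exactly. Their poses are not given: they have to be found in the camera images.
- stand: Drip stand, fixed: steel tray 170 x 400 x 22 mm; a 26 x 30 mm post, 361 mm high, 60 mm behind (+x of) the bar; at its top a pivot pin 335 mm up, pointing to -x, that carries the bar, whose axis is 245 mm above the table when level. Origin: middle of the tray's underside, under the middle of the bar; y along the bar to the left, x away from the robot.
- drip_bar (a joint): Lean of the drip bar (rad): 0 level, positive left (+y) end down, stops at 0.35. Round steel bar, 16 mm by 400 mm, 0.95 kg, hung 90 mm below its pivot by a V yoke (35 mm to each side at the bar). It swings freely, lightly damped, and levels itself. A large board on an inner place, or a small one on an outer place, leans it about 0.12 rad; like boards on matching left and right places cancel.
- left_inner (a point): On the axis of the drip bar: inner place on the left (+y) arm, 95 mm from the middle; taken at the start by the large board big_hung. It lies midway between two 25 mm shaft collars that leave a 27 mm gap for the hook. It moves with the bar.
- right_inner (a point): On the axis of the drip bar: inner place on the right (-y) arm, 95 mm from the middle. It lies midway between two 25 mm shaft collars that leave a 27 mm gap for the hook. It moves with the bar.
- left_outer (a point): On the axis of the drip bar: outer place on the left (+y) arm, 175 mm from the middle. It lies midway between two 25 mm shaft collars that leave a 27 mm gap for the hook. It moves with the bar.
- right_outer (a point): On the axis of the drip bar: outer place on the right (-y) arm, 175 mm from the middle. It lies midway between two 25 mm shaft collars that leave a 27 mm gap for the hook. It moves with the bar.
- big_hung: Circuit board 100 mm wide, 120 mm high, 4 mm thick, upright, its top edge clamped in a black plastic hanger; 0.12 kg in all (10 per cent more or less). It hangs at left_inner from the start and stays there. Origin: middle of the board's bottom edge; z up, x along its width to the side where the hook is open. Clamp top 128 mm, hook seat 170 mm, tab top 222 mm above the origin.
- big_hung_seat (a point): Seat of the hook, where the bar's axis lies when hung. The hook is an inverted V, 8 mm wide across the board; shank on the -x side, to 20 mm out; tip on +x, to 18 mm out and 2 mm below the seat; open to +x from there down to the clamp, 42 mm below.
- big_racked: Circuit board 100 mm wide, 120 mm high, 4 mm thick, upright, its top edge clamped in a black plastic hanger; 0.12 kg in all (10 per cent more or less). It stands in the rack. Origin: middle of the board's bottom edge; z up, x along its width to the side where the hook is open. Clamp top 128 mm, hook seat 170 mm, tab top 222 mm above the origin.
- big_racked_seat (a point): Seat of the hook, where the bar's axis lies when hung. The hook is an inverted V, 8 mm wide across the board; shank on the -x side, to 20 mm out; tip on +x, to 18 mm out and 2 mm below the seat; open to +x from there down to the clamp, 42 mm below. A flat tab to grip stands above it, 24 mm (x) by 10 mm (y), 18 to 52 mm above the seat.
- small_a: Circuit board 70 mm wide, 80 mm high, 4 mm thick, parts 8 mm proud on both faces, upright, its top edge clamped in a black hanger; 0.08 kg in all (10 per cent more or less). It stands in the rack; the two small boards are alike. Origin: middle of the board's bottom edge; z up, x along its width to the side where the hook is open. Clamp top 88 mm, hook seat 130 mm, tab top 182 mm above the origin.
- small_a_seat (a point): Seat of the hook, where the bar's axis lies when hung. The hook is an inverted V, 8 mm wide across the board; shank on the -x side, to 20 mm out; tip on +x, to 18 mm out and 2 mm below the seat; open to +x from there down to the clamp, 42 mm below. A flat tab to grip stands above it, 24 mm (x) by 10 mm (y), 18 to 52 mm above the seat.
- small_b: Circuit board 70 mm wide, 80 mm high, 4 mm thick, parts 8 mm proud on both faces, upright, its top edge clamped in a black hanger; 0.08 kg in all (10 per cent more or less). It stands in the rack; the two small boards are alike. Origin: middle of the board's bottom edge; z up, x along its width to the side where the hook is open. Clamp top 88 mm, hook seat 130 mm, tab top 182 mm above the origin.
- small_b_seat (a point): Seat of the hook, where the bar's axis lies when hung. The hook is an inverted V, 8 mm wide across the board; shank on the -x side, to 20 mm out; tip on +x, to 18 mm out and 2 mm below the seat; open to +x from there down to the clamp, 42 mm below. A flat tab to grip stands above it, 24 mm (x) by 10 mm (y), 18 to 52 mm above the seat.
- rack: Slotted board rack, fixed, black plastic: base 85 x 190 x 12 mm, three slots 64 mm apart along its y, each between two pairs of fingers, 22 mm either side of the middle, that rise to 68 mm. A board stands on the base in each slot, open side of its hook to the rack's +x; it may lean a little and is lifted straight out. Origin: middle of the underside.
- flux_bottle: White flux bottle, diameter 36, height 85 mm, standing behind the rack. Origin: middle of the underside. Bystander.
- brush: Small brush, 160 mm, lying in the drip tray. Bystander.
- solder_spool: Solder spool, diameter 62, height 42 mm. Bystander.
- tip_cleaner: Tip-cleaner pot, diameter 76, height 47 mm. Bystander.
- battery: Flat silver battery, 58 x 92 x 8 mm, lying. Bystander.
- scrap_board: Scrap circuit board, 70 x 110 mm, lying flat, no hanger. Bystander.
- screwdriver: Screwdriver, 170 mm, lying. Bystander.

How it is judged:
At the end, for the whole second after the job is handed in: The large boards' hook seats are within 14 mm of the two inner places (the one that hung there still at the left), one small board's seat within 14 mm of each outer place, the boards upright within 0.2 rad and at rest (under 0.03 m/s and 0.4 rad/s), and the bar level within 0.07 rad (4 degrees) (distance between big_hung_seat and left_inner below 0.014 m and distance between big_racked_seat and right_inner below 0.014 m and ((distance between small_a_seat and left_outer below 0.014 m and distance between small_b_seat and right_outer below 0.014 m) or (distance between small_b_seat and left_outer below 0.014 m and distance between small_a_seat and right_outer below 0.014 m)) and value of joint drip_bar between -0.07 and 0.07 rad and angle between each of big_hung, big_racked, small_a, small_b's own z axis and vertical below 0.2 rad and linear speed of each of big_hung, big_racked, small_a, small_b below 0.03 m/s and angular speed of each of big_hung, big_racked, small_a, small_b below 0.4 rad/s); the robot touches nothing.
It fails at once if the drip bar leaned more than ten degrees (0.21 rad at the very most) (value of joint drip_bar above 0.21 rad or value of joint drip_bar below -0.21 rad).
It fails at once if a bystander was pushed more than 30 mm (distance of any of flux_bottle, brush, solder_spool, tip_cleaner, battery, scrap_board, screwdriver from where it was at the start of the episode above 0.03 m).
It fails at once if the large board that was already hanging fell off its place (distance between big_hung_seat and left_inner above 0.03 m).
It also fails if it takes over 72 s, if anything falls off the work surface, if the arm or the gripper's body presses on something with over 40 N, if the wrist force passes 120 N, or if a joint passes its speed limit or range.

ROBOT

A 6-joint arm with a two-finger parallel gripper is mounted at the origin on the work surface. World frame = base frame: x ahead of the robot, y to its left, z up, the work surface at z = 0. Lengths are in m, angles in rad, forces in N, time in s.
With the tool pointing down it reaches from about 0.35 to 0.875 m from the base axis. Payload 15.5 kg.
Tool frame: the origin (TCP) lies midway between the tips of the shut fingers; the grasp point (between the pads) lies 19 mm behind it; z points along the fingers, y is the line along which they close (so a half turn about z gives the same grasp; the last joint's range is limited). The gripper opens to 85 mm and grips with 20 to 120 N. Pads are 22 mm wide; open, the fingers measure 114 mm over their backs; the gripper's body (76 mm by 85 mm) begins 54 mm behind the grasp point. The pads swing forward as they close: fully open they stand 13 mm farther back than shut.
Start: joints at [1.139, 0.494, 1.345, -0, 1.302, -0.096], TCP at [0.207, 0.59, 0.231] pointing down, gripper open.
Joint ranges: [-2.91, 2.91], [-0.82, 2.16], [0.22, 2.67], [-1.22, 4.37], [0.12, 2.79], [-3.08, 3.08]. Speed limits (rad/s): [1.89, 1.89, 2.57, 3.01, 3.01, 3.01].

INTERFACE

Orientations are given as a 3x3 rotation matrix whose columns are the frame's x, y, z axes.
In Python, from plant import ctrl gives the robot as it stands.
- The arm moves only by the shell command python3 drive.py 'ROWS' [OPENING] [FORCE]. ROWS is rows parted by semicolons, their numbers by spaces, 1 to 20 of them, each of 6 numbers: dx, dy, dz in m, then a rotation vector rx, ry, rz in rad; each row is the pose to reach, as a shift and turn from the pose commanded when the command began, along the tool's axes at that moment; what a row does not reach only later rows make up. A row lasts 1/8 s, in which the tool goes at most 0.0625 m and 0.188 rad, less where a joint would pass 70% of its speed; a pose out of reach is approached as far as the arm can. OPENING is the finger opening in m, set as the command begins (- or left out keeps the last). The fingers move at their own pace and stop on an object; FORCE is the grip in N (left out, the last holds). Time passes only in rows, so rows that do not move let the fingers close. It prints the time, the measured TCP pose, the force, the opening and the grip force at its end.
- ctrl.observe(): the state, without advancing time (a new reading comes with each control period).
- ctrl.capture(name): name is "scene" or "side" or "wrist"; returns a dict with "img" (384x512x3 uint8, red, green, blue), "range_z" (384x512 float32, m along the optical axis (not along the pixel's ray), 0 where there is no reading), "fx", "fy", "cx", "cy" (pixels), "rvec" (rotation vector, rad) and "tvec" (3), from world to camera coordinates, as OpenCV has them. Camera axes: x right, y down, z forward; pixel columns grow to the right and rows downward; lengths in m; the calibration is good to about 2 mm. A picture is of the moment at which its call begins.
- ctrl.job_done(): hands the job in; it is judged then, once.
The state is a dict: "t": time; "joint_pos": joint angles; "dq": joint speeds; "joint_torque": joint torques, N m; "eef_pos": TCP position; "ee_rot": TCP orientation; "wrist_force": force on the tool from outside, world axes, zero at the start; "ft_torque": the same for the moment, N m; "width": finger opening in m; "gripper_force": force on a finger pad.
Only numpy, scipy, OpenCV 4.12 (cv2) and the standard library are available. Lean on these libraries where they do the work, as an engineer would, in place of code of your own. Each camera call takes 0.05 s, during which the arm holds its last target. There are 200 camera calls.

## Working session

There is one attempt and no reset: what is moved stays moved. The work goes in short steps, Python scripts to look and compute and a shell command to move; the robot and the scene stay as the last step left them, time stands still between calls to the robot, and variables do not carry over. Pictures are saved under pics/ and viewed, at most 10 in all, crops included, and the job is handed in when it is done.

```bash
ls; mkdir -p pics
cat > h.py <<'E'
import numpy as np, cv2
from plant import ctrl
def cap(n):
    c=ctrl.capture(n); R,_=cv2.Rodrigues(np.array(c['rvec'],float)); c['R']=R; c['t']=np.array(c['tvec'],float).ravel()
    z=c['range_z']; v,u=np.mgrid[:z.shape[0],:z.shape[1]]
    P=np.stack([(u-c['cx'])/c['fx']*z,(v-c['cy'])/c['fy']*z,z],-1)
    c['P']=(P-c['t'])@R; c['P'][z==0]=np.nan
    return c
E
python3 - <<'E'
from h import *
o=[]
for n in('scene','side'):
    c=cap(n); np.savez(f'/tmp/{n}.npz',**{k:c[k] for k in('img','P','R','t')}); cv2.imwrite(f'pics/{n}0.png',c['img'][...,::-1]); print(n,-c['R'].T@c['t'],c['R'][2])
s=ctrl.observe();print(s)
E
```

```text
drive.py
pics
plant.py
scene [ 1.52930296 -0.39933843  0.93203083] [-0.74990833  0.33425488 -0.57088631]
side [0.60784948 0.69982381 0.9712194 ] [ 0.01714823 -0.6767099  -0.73605003]
{'t': 0.1, 'joint_pos': array([ 1.13852194e+00,  4.94113198e-01,  1.34604573e+00,  5.65186712e-06,
        1.30247480e+00, -9.54789820e-02]), 'dq': array([-3.99474110e-05, -2.49925331e-03, -1.21060413e-03, -8.50037304e-04,
       -1.09433287e-03,  1.90551262e-03]), 'joint_torque': array([ 1.37152667e-03, -8.83594966e+01, -3.84565365e+01, -8.88155819e-05,
        5.14111278e-03, -9.88526551e-06]), 'eef_pos': array([0.20639563, 0.58961653, 0.23077269]), 'ee_rot': array([[-9.43817994e-01,  3.30465428e-01, -4.41096064e-04],
       [ 3.30465705e-01,  9.43817529e-01, -9.43035052e-04],
       [ 1.04673715e-04, -1.03582057e-03, -9.99999458e-01]]), 'wrist_force': array([-0.39795315,  0.42048051,  0.22254373]), 'ft_torque': array([-0.05513748,  0.06278339, -0.03543928]), 'gripper_force': 0.0, 'width': 0.08530178382474671}
```

View pics/scene0.png

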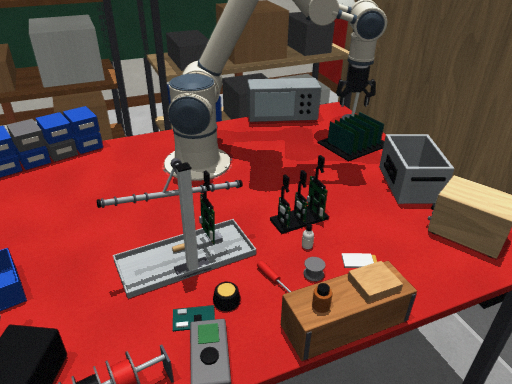

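View pics/side0.png

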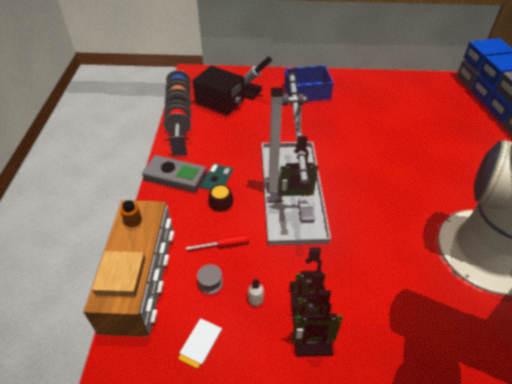

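The scene view is from behind the stand: the tilted bar runs (100,203)–(240,185) and a large board hangs at (207,205). The rack sits at (300,210) with tabs near (285,178), (302,180) and (320,160). In the side view the rack is at (315,320) and the stand at (295,190).

Run:
```python
from h import *
S={n:np.load(f'/tmp/{n}.npz') for n in('scene','side')}
print('rack/tabs')
for n,(u0,u1,v0,v1) in {'scene':(265,335,150,235),'side':(285,345,245,360)}.items():
    P=S[n]['P'][v0:v1,u0:u1].reshape(-1,3); P=P[np.isfinite(P[:,2])]
    for lo,hi in((.005,.02),(.06,.075),(.08,.11),(.13,.155),(.16,.18),(.18,.2),(.2,.215),(.215,.25)):
        Q=P[(P[:,2]>lo)&(P[:,2]<hi)]
        if len(Q)<2: print(n,lo,len(Q));continue
        # cluster in y by gaps
        o=np.argsort(Q[:,1]);Q=Q[o];g=np.split(Q,np.where(np.diff(Q[:,1])>.015)[0]+1)
        print(n,lo,[(len(a),a.mean(0).round(3).tolist(),np.ptp(a,axis=0)[:2].round(3).tolist()) for a in g])
print('stand')
for n,(u0,u1,v0,v1) in {'scene':(90,260,155,295),'side':(255,335,65,245)}.items():
    P=S[n]['P'][v0:v1,u0:u1].reshape(-1,3); P=P[np.isfinite(P[:,2])]
    Q=P[(P[:,2]>.005)&(P[:,2]<.03)]; r=cv2.minAreaRect(Q[:,:2].astype(np.float32)); print(n,'tray',r,np.percentile(Q,[1,99],axis=0).round(3).tolist())
    Q=P[(P[:,2]>.35)&(P[:,2]<.37)]; print('post top',Q.mean(0),np.ptp(Q,axis=0))
    Q=P[(P[:,2]>.19)&(P[:,2]<.30)]
    m=Q[:,0]; 
    for y in np.arange(-.4,.15,.02):
        q=Q[abs(Q[:,1]-y)<.01]
        if len(q): print(round(y,2),len(q),q.min(0).round(3),q.max(0).round(3))
```

```text
rack/tabs
scene 0.005 [(2, [0.53, 0.089, 0.006], [0.026, 0.013]), (607, [0.507, 0.204, 0.012], [0.48, 0.205]), (1, [0.12, 0.348, 0.005], [0.0, 0.0]), (1, [0.295, 0.367, 0.006], [0.0, 0.0]), (2, [0.271, 0.422, 0.005], [0.228, 0.007]), (1, [0.183, 0.442, 0.005], [0.0, 0.0]), (1, [0.156, 0.458, 0.006], [0.0, 0.0]), (1, [0.105, 0.486, 0.008], [0.0, 0.0]), (1, [0.138, 0.532, 0.005], [0.0, 0.0]), (1, [0.149, 0.555, 0.006], [0.0, 0.0]), (2, [0.137, 0.572, 0.006], [0.02, 0.002])]
scene 0.06 [(101, [0.549, 0.155, 0.067], [0.173, 0.043]), (67, [0.504, 0.212, 0.068], [0.073, 0.016]), (71, [0.498, 0.278, 0.067], [0.101, 0.017])]
scene 0.08 [(98, [0.535, 0.156, 0.091], [0.175, 0.037]), (79, [0.503, 0.215, 0.094], [0.072, 0.015]), (143, [0.5, 0.279, 0.095], [0.106, 0.013])]
scene 0.13 [(33, [0.503, 0.151, 0.145], [0.038, 0.014]), (31, [0.499, 0.215, 0.145], [0.036, 0.012]), (80, [0.499, 0.278, 0.138], [0.09, 0.014])]
scene 0.16 [(34, [0.507, 0.15, 0.17], [0.025, 0.011]), (34, [0.503, 0.214, 0.171], [0.028, 0.012]), (15, [0.482, 0.279, 0.171], [0.01, 0.011])]
scene 0.18 [(34, [0.505, 0.151, 0.189],
[... 3207 characters left out ...]
0.537 -0.246  0.255] [ 0.548 -0.23   0.274]
-0.22 35 [ 0.537 -0.23   0.246] [ 0.546 -0.21   0.297]
-0.2 34 [ 0.53  -0.209  0.191] [ 0.61  -0.19   0.299]
-0.18 413 [ 0.527 -0.189  0.19 ] [ 0.609 -0.17   0.3  ]
-0.16 12 [ 0.531 -0.169  0.241] [ 0.541 -0.152  0.257]
-0.14 5 [ 0.54  -0.15   0.235] [ 0.543 -0.13   0.24 ]
-0.12 257 [ 0.496 -0.125  0.19 ] [ 0.567 -0.11   0.289]
-0.1 72 [ 0.518 -0.11   0.192] [ 0.556 -0.09   0.287]
-0.08 39 [ 0.519 -0.089  0.231] [ 0.534 -0.07   0.24 ]
-0.06 53 [ 0.514 -0.07   0.22 ] [ 0.537 -0.05   0.239]
-0.04 49 [ 0.517 -0.05   0.223] [ 0.534 -0.03   0.238]
-0.02 77 [ 0.511 -0.03   0.21 ] [ 0.535 -0.01   0.236]
0.0 18 [ 0.514 -0.01   0.217] [ 0.531 -0.005  0.234]
```

Run:
```python
import cv2
a=cv2.imread('pics/scene0.png')[145:240,260:345];cv2.imwrite('pics/rackcrop.png',cv2.resize(a,None,fx=6,fy=6,interpolation=2))
```

```text
(no output)
```

View pics/rackcrop.png

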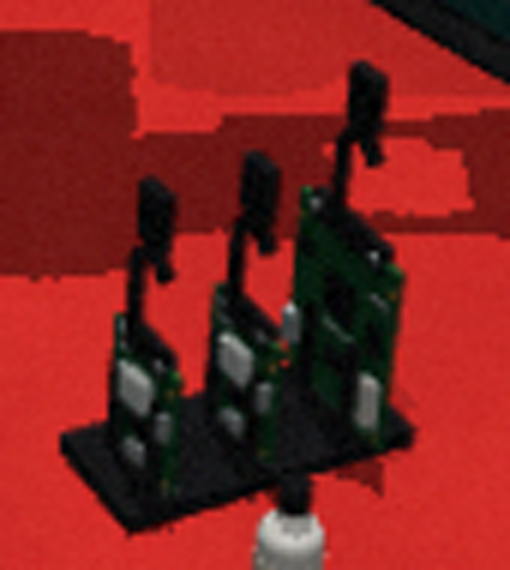

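The crop shows the two small boards (left, middle) and the large one (right). All stand upright with hooks open toward the camera (+x). Next I fit the bar axis.

```bash
cat >> h.py <<'E'
from scipy.optimize import least_squares
def fitbar(caps,names=('scene','side'),x0=(.541,-.0700,.249,.12)):
    Q=[]
    for n in names:
        P=caps[n]['P'].reshape(-1,3); P=P[np.isfinite(P[:,2])]
        y=P[:,1]+.207
        m=(abs(P[:,0]-(x0[0]+x0[1]*y))<.016)&(abs(P[:,2]-(x0[2]-x0[3]*y))<.022)&(abs(y)<.23)
        Q.append(P[m])
    A=np.vstack(Q)
    def d(p):
        k=np.array([p[1],1,-p[3]]);k/=np.linalg.norm(k);o=np.array([p[0],-.207,p[2]])
        return np.linalg.norm(np.cross(A-o,k),axis=1)-.008
    p=least_squares(d,x0,loss='cauchy',f_scale=.001).x
    return p,[(len(q),np.percentile(q[:,1],[.5,99.5]).round(4)) for q in Q],A
E
python3 - <<'E'
from h import *
S={n:np.load(f'/tmp/{n}.npz') for n in('scene','side')}
for n in (('scene',),('side',),('scene','side')):
    p,e,A=fitbar(S,n); print(n,p.round(4),e)
k=np.array([p[1],1,-p[3]]);k/=np.linalg.norm(k);o=np.array([p[0],-.207,p[2]])
s=(A-o)@k; r=np.linalg.norm(np.cross(A-o,k),axis=1)
for a in np.arange(-.212,.212,.004):
    m=(s>=a)&(s<a+.004); print('%.3f:%.1f'%(a,1e3*np.percentile(r[m],85) if m.sum() else 0),end=' ')
print()
for n in S:
    P=S[n]['P'].reshape(-1,3); 
    for lo,hi in((.31,.33),(.10,.18),(.2,.22),(.355,.37)):
        Q=P[(P[:,2]>lo)&(P[:,2]<hi)&(abs(P[:,1]+.2)<.035)&(P[:,0]>.57)&(P[:,0]<.65)]; print(n,lo,len(Q),np.percentile(Q,[2,50,98],axis=0).round(3).tolist())
    Q=P[(P[:,2]>.262)&(P[:,2]<.29)&(abs(P[:,1]+.115)<.03)&(abs(P[:,0]-.53)<.05)];print(n,'hungtab',Q.mean(0),np.ptp(Q,axis=0))
E
```

```text
('scene',) [ 0.5361 -0.0743  0.2457  0.139 ] [(898, array([-0.4094, -0.0097]))]
('side',) [ 0.5371 -0.076   0.2479  0.138 ] [(725, array([-0.4087, -0.0084]))]
('scene', 'side') [ 0.5367 -0.0746  0.2469  0.1366] [(898, array([-0.4094, -0.0097])), (725, array([-0.4087, -0.0084]))]
-0.212:9.2 -0.208:11.3 -0.204:11.6 -0.200:12.0 -0.196:13.1 -0.192:13.2 -0.188:8.9 -0.184:9.5 -0.180:9.2 -0.176:8.3 -0.172:8.1 -0.168:12.5 -0.164:12.7 -0.160:12.1 -0.156:9.3 -0.152:9.8 -0.148:8.7 -0.144:9.9 -0.140:8.0 -0.136:10.0 -0.132:8.6 -0.128:7.9 -0.124:10.2 -0.120:11.7 -0.116:12.7 -0.112:11.9 -0.108:8.8 -0.104:9.3 -0.100:8.6 -0.096:8.6 -0.092:7.3 -0.088:8.8 -0.084:12.9 -0.080:11.2 -0.076:8.6 -0.072:9.3 -0.068:9.5 -0.064:9.7 -0.060:9.1 -0.056:8.7 -0.052:8.0 -0.048:8.7 -0.044:8.8 -0.040:8.5 -0.036:12.9 -0.032:18.6 -0.028:19.0 -0.024:10.6 -0.020:9.1 -0.016:8.1 -0.012:7.4 -0.008:8.1 -0.004:8.6 0.000:7.2 0.004:7.6 0.008:8.4 0.012:10.1 0.016:16.4 0.020:23.5 0.024:20.5 0.028:16.4 0.032:9.4 0.036:11.3 0.040:11.1 0.044:8.2 0.048:7.5 0.052:8.3 0.056:7.9 0.060:8.1 0.064:6.9 0.068:7.3 0.072:11.9 0.076:12.4 0.080:13.
[... 495 characters left out ...]
-0.178, 0.177]]
scene 0.2 78 [[0.586, -0.208, 0.201], [0.607, -0.194, 0.21], [0.611, -0.177, 0.219]]
scene 0.355 105 [[0.582, -0.209, 0.356], [0.599, -0.194, 0.36], [0.611, -0.176, 0.362]]
scene hungtab [ 0.53388854 -0.11479294  0.27608952] [0.02825467 0.01146354 0.02403307]
side 0.31 79 [[0.574, -0.186, 0.31], [0.595, -0.18, 0.321], [0.608, -0.177, 0.329]]
side 0.1 204 [[0.583, -0.194, 0.102], [0.597, -0.18, 0.142], [0.609, -0.177, 0.177]]
side 0.2 59 [[0.583, -0.183, 0.201], [0.596, -0.18, 0.209], [0.608, -0.177, 0.22]]
side 0.355 125 [[0.582, -0.211, 0.357], [0.597, -0.19, 0.362], [0.611, -0.175, 0.365]]
side hungtab [ 0.53068472 -0.11229164  0.27749322] [0.02352714 0.01288521 0.02744053]
```

```bash
python3 drive.py '0 0 -0.05 0 0 -0.1;0 0 -0.1 0 0 -0.25;0 0 -0.1 0 0 -0.408' 0.05 40
python3 - <<'E'
from plant import ctrl
import numpy as np
s=ctrl.observe();R=s['ee_rot'];p=s['eef_pos'];print(R)
print(R.T@(np.array([.4965,.2795,.33])-p))
E
```

```text
t: 0.48
eef_pos: [0.2071, 0.5912, 0.3352]
ee_rot: [[-0.997, -0.076, 0.003], [-0.076, 0.997, 0.006], [-0.003, 0.006, -1.0]]
wrist_force: [0.2, -0.1, 0.1]
width: 0.05
gripper_force: 0.0
[[-0.99708708 -0.07622504  0.0026653 ]
 [-0.07620874  0.99707526  0.00575802]
 [-0.00309641  0.00553812 -0.99997987]]
[-0.26477058 -0.33290186  0.00422133]
```

```bash
python3 drive.py '-0.038 -0.048 0;-0.076 -0.096 0;-0.114 -0.144 0;-0.152 -0.192 0;-0.19 -0.24 0;-0.23 -0.29 0;-0.265 -0.333 0.01;-0.265 -0.333 0.03;-0.265 -0.333 0.03'; sed -i 's/x/x/' h.py
python3 - <<'E'
from plant import ctrl
import numpy as np
s=ctrl.observe();R=s['ee_rot'];p=s['eef_pos'];print(p,R[:,1])
print(R.T@(np.array([.4965,.2795,.201])-p))
E
```

```text
[0.20711397 0.59122607 0.33524506] [-0.07622504  0.99707526  0.00553812]
[-0.26437115 -0.33361628  0.13321874]Traceback (most recent call last):
  File "drive.py", line 5, in <module>
    connect(sys.argv[1:4])
    ~~~~~~~^^^^^^^^^^^^^^^
ValueError: each row has 6 numbers
```

```bash
python3 drive.py '-0.038 -0.048 0 0 0 0;-0.076 -0.096 0 0 0 0;-0.114 -0.144 0 0 0 0;-0.152 -0.192 0 0 0 0;-0.19 -0.24 0 0 0 0;-0.23 -0.29 0 0 0 0;-0.265 -0.333 0.01 0 0 0;-0.265 -0.333 0.03 0 0 0;-0.265 -0.333 0.03 0 0 0'
cat > to.py <<'E'
import sys,numpy as np
from plant import ctrl
s=ctrl.observe();R=s['ee_rot'];p=s['eef_pos']
print('t',s['t'],'tool delta',(R.T@(np.array(eval(sys.argv[1]))-p)).round(4))
E
python3 to.py .4965,.2795,.201
```

```text
t: 1.6
eef_pos: [0.494, 0.2758, 0.2999]
ee_rot: [[-0.998, -0.07, -0.003], [-0.07, 0.998, -0.001], [0.003, -0.001, -1.0]]
wrist_force: [-1.4, -0.0, 0.5]
width: 0.0496
gripper_force: 0.0
t 1.6 tool delta [-0.0031  0.0036  0.0989]
```

```bash
python3 drive.py '-0.001 0.002 0.04 0 0 0;-0.002 0.003 0.08 0 0 0;-0.002 0.003 0.1 0 0 0;-0.002 0.003 0.1 0 0 0'; python3 to.py .4965,.2795,.201
```

```text
t: 2.1
eef_pos: [0.4954, 0.2802, 0.2008]
ee_rot: [[-0.997, -0.072, -0.002], [-0.072, 0.997, -0.001], [0.002, -0.001, -1.0]]
wrist_force: [0.8, 0.2, 0.4]
width: 0.0499
gripper_force: 0.0
t 2.1 tool delta [-0.001  -0.0008 -0.0002]
```

```bash
python3 drive.py '0 0 0 0 0 0;0 0 0 0 0 0;0 0 0 0 0 0;0 0 0 0 0 0;0 0 -0.01 0 0 0;0 0 -0.03 0 0 0;0 0 -0.07 0 0 0;0 0 -0.1 0 0 0;0 0 -0.1 0 0 0' 0 60; python3 drive.py '0.03 0 0 0 0 0;0.08 -0.01 0 0 0 0;0.12 -0.04 0 0 0 0;0.13 -0.09 0 0 0 0;0.13 -0.14 0 0 0 0;0.13 -0.19 0 0 0 0;0.13 -0.24 0 0 0 0;0.13 -0.29 0 0 0 0;0.13 -0.34 0 0 0 0;0.13 -0.39 0 0 0 0;0.13 -0.44 0 0 0 0;0.13 -0.49 0 0 0 0;0.13 -0.54 0 0 0 0;0.13 -0.57 0 0 0 0;0.13 -0.58 0 0 0 0;0.13 -0.58 0 0 0 0'; python3 to.py .5448,-.303,.300
python3 - <<'E'
from h import *
S={n:cap(n) for n in('scene','side')}
p,e,A=fitbar(S,x0=(.537,-.0746,.2469,.1366)); print(p,e)
cv2.imwrite('pics/a1.png',cv2.resize(np.hstack([S['scene']['img'][130:290,80:260],S['side']['img'][60:220,220:400]])[...,::-1],None,fx=2.2,fy=2.2))
s=ctrl.observe()
for n in S:
    P=S[n]['P'].reshape(-1,3);q=P[(abs(P[:,1]-s['eef_pos'][1])<.02)&(abs(P[:,0]-s['eef_pos'][0])<.06)]
    for lo in(.13,.16,.2,.22,.25,.28): 
        r=q[(q[:,2]>lo)&(q[:,2]<lo+.02)]; print(n,lo,len(r), r.mean(0).round(4) if len(r) else '', np.ptp(r,axis=0).round(3) if len(r) else '')
E
```

```text
t: 3.22
eef_pos: [0.4973, 0.2802, 0.3043]
ee_rot: [[-0.997, -0.071, 0.005], [-0.071, 0.997, 0.002], [-0.005, 0.002, -1.0]]
wrist_force: [0.0, 0.5, -2.3]
width: 0.0092
gripper_force: 58.6
t: 5.22
eef_pos: [0.4077, -0.3077, 0.3009]
ee_rot: [[-0.997, -0.071, -0.001], [-0.071, 0.997, 0.001], [0.001, 0.001, -1.0]]
wrist_force: [0.1, -0.5, -1.3]
width: 0.0094
gripper_force: 58.7
t 5.225 tool delta [-0.1371 -0.005   0.0008]
[ 0.5367716  -0.07537398  0.24700056  0.13716121] [(887, array([-0.4094, -0.0089])), (720, array([-0.4098, -0.0086]))]
scene 0.13 34 [ 0.4378 -0.3071  0.1408] [0.079 0.013 0.018]
scene 0.16 26 [ 0.4345 -0.3049  0.1703] [0.101 0.014 0.02 ]
scene 0.2 22 [ 0.4111 -0.308   0.2077] [0.096 0.01  0.018]
scene 0.22 71 [ 0.4222 -0.3067  0.233 ] [0.086 0.013 0.02 ]
scene 0.25 14 [ 0.3924 -0.308   0.2585] [0.006 0.008 0.019]
scene 0.28 26 [ 0.4158 -0.3067  0.2899] [0.029 0.01  0.019]
side 0.13 173 [ 0.4063 -0.3065  0.1399] [0.1   0.015 0.02 ]
side 0.16 178 [ 0.4083 -0.3056  0.1699] [0.1   0.019 0.02 ]
side 0.2 195 [ 0.4066 -0.3069  0.2097] [0.1   0.014 0.02 ]
side 0.22 196 [ 0.4078 -0.3056  0.2304] [0.1  0.02 0.02]
side 0.25 22 [ 0.3916 -0.3069  0.2604] [0.008 0.009 0.019]
side 0.28 50 [ 0.4063 -0.3062  0.2898] [0.036 0.012 0.015]
```

```bash
python3 drive.py '-0.03 -0.006 0 0 0 0;-0.06 -0.006 0 0 0 0;-0.09 -0.006 0 0 0 0;-0.115 -0.006 0 0 0 0;-0.13 -0.006 0 0 0 0;-0.137 -0.006 0 0 0 0;-0.137 -0.006 0 0 0 0'; python3 to.py .5448,-.304,.300;  python3 - <<'E'
from h import *
S={n:cap(n) for n in('scene','side')}
cv2.imwrite('pics/a2.png',cv2.resize(np.hstack([S['scene']['img'][140:270,90:230],S['side']['img'][60:190,230:370]])[...,::-1],None,fx=2.8,fy=2.8,interpolation=2))
E
```

```text
t: 6.2
eef_pos: [0.5448, -0.304, 0.3013]
ee_rot: [[-0.997, -0.071, -0.0], [-0.071, 0.997, 0.0], [0.0, 0.0, -1.0]]
wrist_force: [-0.2, 0.5, -1.6]
width: 0.0089
gripper_force: 58.7
t 6.2 tool delta [0.     0.     0.0013]
```

View pics/a2.png

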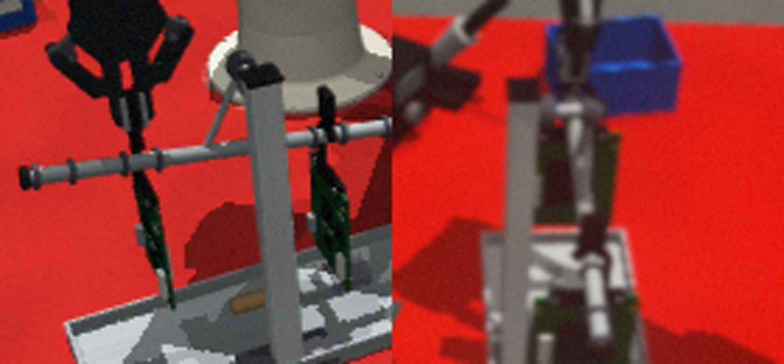

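The large board's hook is around the bar at (138,160), between the collars at (125,163) and (153,157). Now I lower along the bar's arc.

```bash
python3 drive.py '0 0 0.008 0 0 0;0 0 0.015 0 0 0;0 0 0.019 0 0 0;0 0 0.021 0 0 0;0 0.001 0.0225 0 0 0;0 0.002 0.024 0 0 0;0 0.003 0.0255 0 0 0;0 0.004 0.027 0 0 0;0 0.005 0.0285 0 0 0;0 0.006 0.03 0 0 0;0 0.007 0.0315 0 0 0;0 0.008 0.033 0 0 0;0 0.009 0.034 0 0 0;0 0.010 0.035 0 0 0;0 0.011 0.036 0 0 0;0 0.0115 0.0365 0 0 0;0 0.0115 0.0365 0 0 0;0 0.0115 0.0365 0 0 0'
python3 - <<'E'
from h import *
S={n:cap(n) for n in('scene','side')}
for l in(0,.04,.08): 
    p,e,A=fitbar(S,x0=(.537,-.0746,.2465,l)); print(p,e)
E
```

```text
t: 8.55
eef_pos: [0.5442, -0.2929, 0.2648]
ee_rot: [[-0.997, -0.071, 0.0], [-0.071, 0.997, -0.0], [-0.0, -0.0, -1.0]]
wrist_force: [2.2, -0.1, -0.4]
width: 0.009
gripper_force: 58.9
[ 0.53685508 -0.07613578  0.24645962 -0.01533177] [(896, array([-0.398 ,  0.0051])), (567, array([-0.3975,  0.0072]))]
[ 0.53685814 -0.07628149  0.24643579 -0.01465448] [(901, array([-0.398 ,  0.0051])), (546, array([-0.3976,  0.0073]))]
[ 0.53683649 -0.07707001  0.24630081 -0.00893547] [(865, array([-0.3974,  0.0024])), (416, array([-0.398 ,  0.0064]))]
```

```bash
python3 drive.py '0 0 0 0 0 0;0 0 0 0 0 0;0 0 0 0 0 0;0 0 -0.01 0 0 0;0 0 -0.05 0 0 0;0 0 -0.1 0 0 0;0 0 -0.1 0 0 0' 0.034
python3 - <<'E'
from h import *
S={n:cap(n) for n in('scene','side')}
p,e,A=fitbar(S,x0=(.537,-.0746,.2465,-.015)); print(p,e)
cv2.imwrite('pics/a3.png',cv2.resize(np.hstack([S['scene']['img'][140:270,90:230],S['side']['img'][60:190,230:370]])[...,::-1],None,fx=2.8,fy=2.8,interpolation=2))
for n in S:
    P=S[n]['P'].reshape(-1,3);P=P[(abs(P[:,0]-.54)<.08)]
    for y in(-.292,-.105):
        q=P[abs(P[:,1]-y)<.03]
        for lo,hi in((.09,.12),(.15,.18),(.275,.295)): r=q[(q[:,2]>lo)&(q[:,2]<hi)]; print(n,y,lo,len(r),r.mean(0).round(4))
E
python3 to.py .505,.152,.30
```

```text
t: 9.52
eef_pos: [0.5455, -0.2936, 0.3696]
ee_rot: [[-0.997, -0.071, 0.006], [-0.071, 0.997, -0.004], [-0.006, -0.005, -1.0]]
wrist_force: [0.0, -0.1, -0.1]
width: 0.0339
gripper_force: 0.0
[ 0.53686143 -0.07658487  0.24666436  0.00257524] [(899, array([-0.3992,  0.0047])), (629, array([-0.3963,  0.0052]))]
scene -0.292 0.09 104 [ 0.5531 -0.2967  0.1081]
scene -0.292 0.15 76 [ 0.5552 -0.2949  0.1637]
scene -0.292 0.275 36 [ 0.5511 -0.2941  0.2854]
scene -0.105 0.09 122 [ 0.5336 -0.1063  0.1073]
scene -0.105 0.15 119 [ 0.5354 -0.1045  0.1649]
scene -0.105 0.275 43 [ 0.5335 -0.105   0.2857]
side -0.292 0.09 123 [ 0.5509 -0.2938  0.105 ]
side -0.292 0.15 183 [ 0.5395 -0.2945  0.1646]
side -0.292 0.275 33 [ 0.5461 -0.2909  0.288 ]
side -0.105 0.09 258 [ 0.5292 -0.1034  0.1049]
side -0.105 0.15 237 [ 0.5339 -0.1034  0.165 ]
side -0.105 0.275 63 [ 0.5292 -0.1009  0.2854]
t 9.625 tool delta [0.0076 0.4466 0.0651]
```

View pics/a3.png

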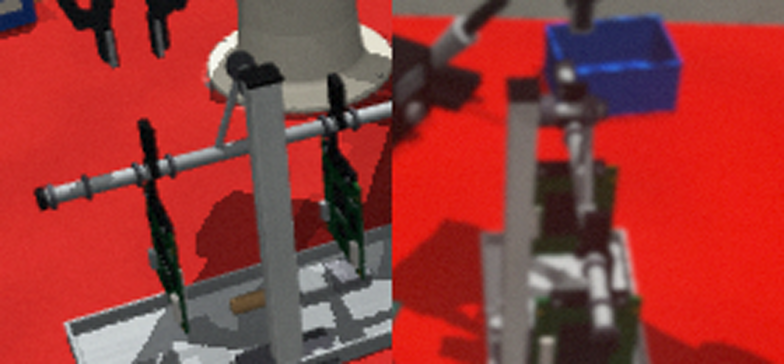

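```bash
python3 drive.py '0.03 0.03 0 0 0 0;0.05 0.08 0 0 0 0;0.05 0.135 0 0 0 0;0.05 0.19 0 0 0 0;0.05 0.245 0 0 0 0;0.04 0.3 0.03 0 0 0;0.03 0.355 0.06 0 0 0;0.015 0.41 0.09 0 0 0;0.0076 0.447 0.12 0 0 0;0.0076 0.447 0.13 0 0 0;0.0076 0.447 0.13 0 0 0' 0.05; python3 to.py .5045,.152,.161
```

```text
t: 11.0
eef_pos: [0.504, 0.152, 0.2338]
ee_rot: [[-0.997, -0.072, -0.003], [-0.072, 0.997, -0.001], [0.003, -0.001, -1.0]]
wrist_force: [0.7, 0.4, 0.4]
width: 0.0501
gripper_force: 0.0
t 11.0 tool delta [-0.0007 -0.      0.0728]
```

```bash
python3 drive.py '0 0 0.03 0 0 0;0 0 0.06 0 0 0;0 0 0.073 0 0 0;0 0 0.073 0 0 0;0 0 0.073 0 0 0'; python3 drive.py '0 0 0 0 0 0;0 0 0 0 0 0;0 0 0 0 0 0;0 0 0 0 0 0;0 0 -0.01 0 0 0;0 0 -0.03 0 0 0;0 0 -0.07 0 0 0;0 0 -0.11 0 0 0;0.01 0 -0.125 0 0 0;0.06 0 -0.125 0 0 0;0.11 0 -0.125 0 0 0;0.12 -0.04 -0.125 0 0 0;0.12 -0.09 -0.125 0 0 0;0.12 -0.14 -0.125 0 0 0;0.12 -0.17 -0.125 0 0 0;0.12 -0.175 -0.125 0 0 0;0.12 -0.175 -0.125 0 0 0' 0 60;python3 to.py .524,-.0225,.286
python3 - <<'E'
from h import *
S={n:cap(n) for n in('scene','side')}
p,e,A=fitbar(S,x0=(.537,-.0746,.2465,0)); print(p,e)
s=ctrl.observe()
for n in S:
    P=S[n]['P'].reshape(-1,3);q=P[(abs(P[:,1]-s['eef_pos'][1])<.02)&(abs(P[:,0]-s['eef_pos'][0])<.06)]
    for lo in(.15,.16,.18,.2,.22,.25,.28): 
        r=q[(q[:,2]>lo)&(q[:,2]<lo+.02)]; print(n,lo,len(r), r.mean(0).round(4) if len(r) else '', np.ptp(r,axis=0).round(3) if len(r) else '')
E
```

```text
t: 11.62
eef_pos: [0.5055, 0.1524, 0.1629]
ee_rot: [[-0.997, -0.071, 0.002], [-0.071, 0.997, 0.0], [-0.002, 0.0, -1.0]]
wrist_force: [0.3, 0.2, -0.7]
width: 0.0499
gripper_force: 0.0
t: 13.75
eef_pos: [0.3971, -0.0303, 0.2866]
ee_rot: [[-0.998, -0.07, -0.001], [-0.07, 0.998, 0.0], [0.001, 0.0, -1.0]]
wrist_force: [-0.4, -0.5, -1.0]
width: 0.0092
gripper_force: 58.7
t 13.75 tool delta [-0.1272 -0.0012  0.0005]
[ 0.53674556 -0.07643164  0.24677909  0.00399961] [(899, array([-0.3992,  0.005 ])), (627, array([-0.3992,  0.0052]))]
scene 0.15 25 [ 0.4023 -0.0302  0.1583] [0.072 0.012 0.016]
scene 0.16 14 [ 0.4006 -0.0321  0.1665] [0.066 0.014 0.018]
scene 0.18 57 [ 0.4016 -0.0343  0.1917] [0.07  0.014 0.02 ]
scene 0.2 47 [ 0.4033 -0.0311  0.2104] [0.073 0.016 0.02 ]
scene 0.22 39 [ 0.3933 -0.0303  0.2258] [0.047 0.013 0.02 ]
scene 0.25 16 [ 0.3841 -0.0318  0.2609] [0.033 0.01  0.018]
scene 0.28 40 [ 0.4062 -0.0311  0.2931] [0.013 0.034 0.019]
side 0.15 144 [ 0.396  -0.03    0.1601] [0.069 0.01  0.02 ]
side 0.16 132 [ 0.3962 -0.0299  0.1689] [0.069 0.01  0.02 ]
side 0.18 175 [ 0.3965 -0.0279  0.1909] [0.07  0.016 0.02 ]
side 0.2 152 [ 0.3964 -0.029   0.2102] [0.07  0.013 0.02 ]
side 0.22 96 [ 0.3943 -0.0293  0.226 ] [0.049 0.016 0.019]
side 0.25 25 [ 0.3827 -0.0294  0.2616] [0.034 0.008 0.02 ]
side 0.28 34 [ 0.3999 -0.0236  0.2929] [0.027 0.03  0.02 ]
```

```bash
python3 drive.py '-0.03 -0.001 0 0 0 0;-0.06 -0.001 0 0 0 0;-0.09 -0.001 0 0 0 0;-0.11 -0.001 0 0 0 0;-0.122 -0.001 0 0 0 0;-0.127 -0.001 0 0 0 0;-0.127 -0.001 0 0 0 0;-0.127 -0.001 0.007 0 0 0;-0.127 -0.001 0.014 0 0 0;-0.127 -0.001 0.018 0 0 0;-0.127 -0.001 0.018 0 0 0'; python3 to.py .524,-.0225,.264
python3 - <<'E'
from h import *
S={n:cap(n) for n in('scene','side')}
p,e,A=fitbar(S,x0=(.537,-.0746,.2465,0)); print(p,e)
cv2.imwrite('pics/a4.png',cv2.resize(np.hstack([S['scene']['img'][140:240,150:270],S['side']['img'][120:220,230:350]])[...,::-1],None,fx=3.2,fy=3.2,interpolation=2))
E
```

```text
t: 15.22
eef_pos: [0.5241, -0.0226, 0.2684]
ee_rot: [[-0.997, -0.071, -0.001], [-0.071, 0.997, 0.0], [0.001, 0.0, -1.0]]
wrist_force: [0.2, 0.6, -0.5]
width: 0.0094
gripper_force: 58.7
t 15.225 tool delta [0.0001 0.0001 0.0044]
[ 0.53681851 -0.07555979  0.24628179 -0.00262237] [(913, array([-0.3992,  0.0045])), (285, array([-0.3993,  0.0063]))]
```

View pics/a4.png

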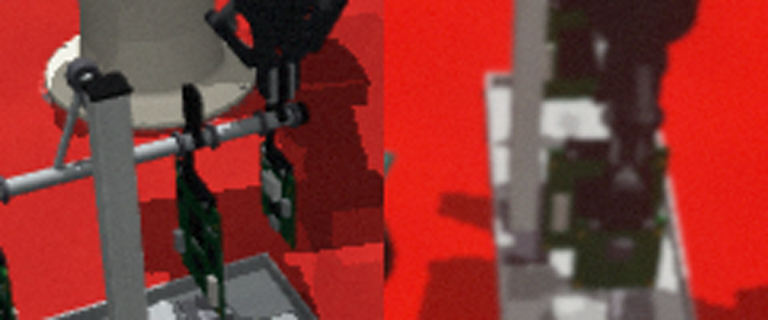

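The small board's hook is on the left outer place at (272,125), inside the end collar at (295,115). Next I lower it slowly along the arc.

```bash
python3 drive.py '0 0 0.003 0 0 0;0 0 0.0045 0 0 0;0 -0.0005 0.006 0 0 0;0 -0.0015 0.0075 0 0 0;0 -0.0025 0.009 0 0 0;0 -0.003 0.0105 0 0 0;0 -0.004 0.012 0 0 0;0 -0.005 0.0135 0 0 0;0 -0.006 0.015 0 0 0;0 -0.007 0.0165 0 0 0;0 -0.008 0.018 0 0 0;0 -0.009 0.0195 0 0 0;0 -0.01 0.021 0 0 0;0 -0.0105 0.022 0 0 0;0 -0.011 0.023 0 0 0;0 -0.0115 0.024 0 0 0;0 -0.012 0.0245 0 0 0;0 -0.012 0.0245 0 0 0;0 -0.012 0.0245 0 0 0'
python3 - <<'E'
from h import *
S={n:cap(n) for n in('scene','side')}
p,e,A=fitbar(S,x0=(.537,-.0746,.2465,.11)); print(p,e)
E
```

```text
t: 17.7
eef_pos: [0.5252, -0.0345, 0.2443]
ee_rot: [[-0.997, -0.071, 0.0], [-0.071, 0.997, 0.0], [-0.0, 0.0, -1.0]]
wrist_force: [0.9, -0.2, 0.9]
width: 0.009
gripper_force: 58.7
[ 0.5368206  -0.07551966  0.24681026  0.12069704] [(919, array([-0.4093, -0.008 ])), (221, array([-0.3977, -0.0069]))]
```

```bash
python3 drive.py '0 0 0 0 0 0;0 0 0 0 0 0;0 0 0 0 0 0;0 0 -0.01 0 0 0;0 0 -0.05 0 0 0;0 0 -0.1 0 0 0;0 0 -0.1 0 0 0' 0.034
python3 - <<'E'
from h import *
S={n:cap(n) for n in('scene','side')}
p,e,A=fitbar(S,x0=(.537,-.0746,.2465,.11)); print(p,e)
E
python3 to.py .5005,.2155,.23
```

```text
t: 18.68
eef_pos: [0.5267, -0.0348, 0.3486]
ee_rot: [[-0.997, -0.071, 0.007], [-0.071, 0.997, -0.001], [-0.007, -0.002, -1.0]]
wrist_force: [0.5, -0.7, -0.5]
width: 0.0343
gripper_force: 0.0
[ 0.53678772 -0.07451284  0.2472827   0.1182739 ] [(931, array([-0.4091, -0.0078])), (605, array([-0.4108, -0.0069]))]
t 18.775 tool delta [0.007  0.2512 0.1149]
```

Lean is steady at 0.118. Next I fetch the last small board.

```bash
python3 drive.py '0.02 0.04 0 0 0 0;0.02 0.09 0.01 0 0 0;0.02 0.14 0.04 0 0 0;0.015 0.19 0.08 0 0 0;0.009 0.235 0.105 0 0 0;0.009 0.251 0.115 0 0 0;0.009 0.251 0.115 0 0 0;0.009 0.251 0.115 0 0 0' 0.05; python3 to.py .5005,.2155,.161
```

```text
t: 19.77
eef_pos: [0.4986, 0.2142, 0.2298]
ee_rot: [[-0.998, -0.071, 0.0], [-0.071, 0.998, -0.0], [-0.0, -0.0, -1.0]]
wrist_force: [-0.2, 0.0, -0.1]
width: 0.0501
gripper_force: 0.0
t 19.775 tool delta [-0.002   0.0011  0.0688]
```

```bash
python3 drive.py '-0.002 0.001 0.03 0 0 0;-0.002 0.001 0.055 0 0 0;-0.002 0.001 0.069 0 0 0;-0.002 0.001 0.069 0 0 0;-0.002 0.001 0.069 0 0 0'; python3 drive.py '0 0 0 0 0 0;0 0 0 0 0 0;0 0 0 0 0 0;0 0 0 0 0 0;0 0 -0.01 0 0 0;0 0 -0.03 0 0 0;0 0 -0.07 0 0 0;0 0 -0.12 0 0 0;0.02 0 -0.145 0 0 0;0.07 0 -0.146 0 0 0;0.12 -0.01 -0.146 0 0 0;0.13 -0.06 -0.146 0 0 0;0.13 -0.11 -0.146 0 0 0' 0 60; python3 drive.py '0 -0.05 0 0 0 0;0 -0.1 0 0 0 0;0 -0.15 0 0 0 0;0 -0.2 0 0 0 0;0 -0.25 0 0 0 0;0 -0.3 0 0 0 0;0 -0.35 0 0 0 0;0 -0.4 0 0 0 0;0 -0.45 0 0 0 0;0 -0.475 0 0 0 0;0 -0.485 0 0 0 0;0 -0.485 0 0 0 0'; python3 to.py .5507,-.381,.307
python3 - <<'E'
from h import *
S={n:cap(n) for n in('scene','side')}
p,e,A=fitbar(S,x0=(.537,-.0746,.2465,.115)); print(p,e)
s=ctrl.observe()
for n in S:
    P=S[n]['P'].reshape(-1,3);q=P[(abs(P[:,1]-s['eef_pos'][1])<.025)&(abs(P[:,0]-s['eef_pos'][0])<.06)]
    for lo in(.18,.2,.22,.27): 
        r=q[(q[:,2]>lo)&(q[:,2]<lo+.02)]; print(n,lo,len(r), r.mean(0).round(4) if len(r) else '', np.ptp(r,axis=0).round(3) if len(r) else '')
E
```

```text
t: 20.4
eef_pos: [0.5009, 0.2162, 0.1613]
ee_rot: [[-0.997, -0.071, 0.001], [-0.071, 0.997, 0.0], [-0.001, 0.0, -1.0]]
wrist_force: [0.2, -0.9, 0.1]
width: 0.0503
gripper_force: 0.0
t: 22.02
eef_pos: [0.3773, 0.0967, 0.3071]
ee_rot: [[-0.997, -0.073, 0.001], [-0.073, 0.997, 0.0], [-0.001, 0.0, -1.0]]
wrist_force: [1.4, 0.1, -1.1]
width: 0.0088
gripper_force: 58.6
t: 23.52
eef_pos: [0.4128, -0.3861, 0.3064]
ee_rot: [[-0.997, -0.071, -0.0], [-0.071, 0.997, 0.0], [0.0, 0.0, -1.0]]
wrist_force: [0.3, 0.5, -0.3]
width: 0.009
gripper_force: 58.7
t 23.525 tool delta [-0.1379 -0.0046 -0.0006]
[ 0.53690742 -0.07568435  0.24728368  0.11812957] [(920, array([-0.409 , -0.0071])), (608, array([-0.4088, -0.0061]))]
scene 0.18 2 [ 0.4442 -0.3831  0.1841] [0.001 0.003 0.   ]
scene 0.2 60 [ 0.4229 -0.3864  0.2124] [0.048 0.021 0.019]
scene 0.22 27 [ 0.4322 -0.3849  0.234 ] [0.062 0.013 0.019]
scene 0.27 11 [ 0.4066 -0.3872  0.2808] [0.033 0.008 0.018]
side 0.18 122 [ 0.4139 -0.3854  0.1898] [0.07  0.013 0.019]
side 0.2 128 [ 0.4128 -0.3833  0.2108] [0.069 0.018 0.02 ]
side 0.22 132 [ 0.4135 -0.3845  0.2297] [0.071 0.015 0.02 ]
side 0.27 20 [ 0.3987 -0.3844  0.28  ] [0.033 0.01  0.019]
```

```bash
python3 drive.py '-0.03 -0.0046 0 0 0 0;-0.06 -0.0046 0 0 0 0;-0.09 -0.0046 0 0 0 0;-0.115 -0.0046 0 0 0 0;-0.132 -0.0046 0 0 0 0;-0.138 -0.0046 0 0 0 0;-0.138 -0.0046 0 0 0 0;-0.138 -0.0046 0.007 0 0 0;-0.138 -0.0046 0.014 0 0 0;-0.138 -0.0046 0.017 0 0 0;-0.138 -0.0046 0.017 0 0 0'; python3 to.py .5507,-.381,.285
python3 - <<'E'
from h import *
S={n:cap(n) for n in('scene','side')}
p,e,A=fitbar(S,x0=(.537,-.0746,.2465,.115)); print(p,e)
cv2.imwrite('pics/a5.png',cv2.resize(np.hstack([S['scene']['img'][140:240,80:200],S['side']['img'][50:150,230:350]])[...,::-1],None,fx=3.2,fy=3.2,interpolation=2))
E
```

```text
t: 25.0
eef_pos: [0.5507, -0.3812, 0.2889]
ee_rot: [[-0.997, -0.071, -0.0], [-0.071, 0.997, 0.0], [0.0, 0.0, -1.0]]
wrist_force: [0.8, 1.2, -0.7]
width: 0.0093
gripper_force: 58.7
t 25.0 tool delta [-0.0001  0.0002  0.0039]
[ 0.53684105 -0.07428185  0.2476176   0.11947292] [(931, array([-0.4091, -0.0079])), (593, array([-0.386 , -0.0067]))]
```

View pics/a5.png

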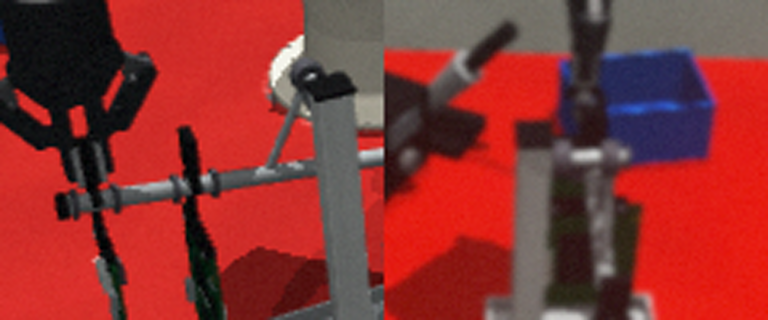

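The hook sits between the end collars at (70,203) and (115,193). Next I lower to level.

```bash
python3 drive.py '0 0 0.002 0 0 0;0 0 0.0035 0 0 0;0 0.0005 0.005 0 0 0;0 0.001 0.0065 0 0 0;0 0.002 0.008 0 0 0;0 0.0025 0.0095 0 0 0;0 0.003 0.011 0 0 0;0 0.004 0.0125 0 0 0;0 0.0045 0.014 0 0 0;0 0.005 0.0155 0 0 0;0 0.006 0.017 0 0 0;0 0.0065 0.0185 0 0 0;0 0.007 0.02 0 0 0;0 0.008 0.0215 0 0 0;0 0.0085 0.0228 0 0 0;0 0.009 0.0238 0 0 0;0 0.0095 0.0245 0 0 0;0 0.0095 0.0245 0 0 0;0 0.0095 0.0245 0 0 0'
python3 - <<'E'
from h import *
S={n:cap(n) for n in('scene','side')}
p,e,A=fitbar(S,x0=(.537,-.0746,.2465,.01)); print(p,e)
E
```

```text
t: 27.48
eef_pos: [0.5502, -0.3717, 0.2648]
ee_rot: [[-0.997, -0.071, 0.0], [-0.071, 0.997, -0.0], [-0.0, -0.0, -1.0]]
wrist_force: [0.7, -0.3, 0.4]
width: 0.0092
gripper_force: 58.7
[ 0.53681121 -0.07542332  0.24694093 -0.00227923] [(924, array([-0.3989,  0.0053])), (566, array([-0.3768,  0.0056]))]
```

```bash
python3 drive.py '0 0 0 0 0 0;0 0 0 0 0 0;0 0 0 0 0 0;0 0 -0.01 0 0 0;0 0 -0.05 0 0 0;0 0 -0.1 0 0 0;0.05 0 -0.12 0 0 0;0.1 0 -0.12 0 0 0;0.14 0 -0.12 0 0 0;0.14 0 -0.12 0 0 0;0.14 0 -0.12 0 0 0;0.14 0 -0.12 0 0 0;0.14 0 -0.12 0 0 0;0.14 0 -0.12 0 0 0;0.14 0 -0.12 0 0 0;0.14 0 -0.12 0 0 0' 0.034; python3 drive.py '0 0 0 0 0 0;0 0 0 0 0 0;0 0 0 0 0 0;0 0 0 0 0 0;0 0 0 0 0 0;0 0 0 0 0 0;0 0 0 0 0 0;0 0 0 0 0 0'
python3 - <<'E'
from h import *
for i in range(3):
    S={n:cap(n) for n in('scene','side')}
    p,e,A=fitbar(S,x0=(.537,-.0746,.2465,.0)); print(p,e)
cv2.imwrite('pics/a6.png',cv2.resize(np.hstack([S['scene']['img'][140:300,90:260],S['side']['img'][60:220,230:340]])[...,::-1],None,fx=2.8,fy=2.8,interpolation=2))
E
```

```text
t: 29.58
eef_pos: [0.4106, -0.3816, 0.3847]
ee_rot: [[-0.997, -0.071, -0.0], [-0.071, 0.997, 0.0], [0.0, 0.0, -1.0]]
wrist_force: [-0.3, 0.3, -0.9]
width: 0.034
gripper_force: 0.0
t: 30.58
eef_pos: [0.4106, -0.3817, 0.3848]
ee_rot: [[-0.997, -0.071, -0.0], [-0.071, 0.997, -0.0], [0.0, -0.0, -1.0]]
wrist_force: [-0.0, 0.0, 0.9]
width: 0.0341
gripper_force: 0.0
[ 0.5369448  -0.07651187  0.24708589  0.0045392 ] [(924, array([-0.3997,  0.0029])), (583, array([-0.3799,  0.0056]))]
[ 0.53688095 -0.07614897  0.24709675  0.00308362] [(920, array([-0.3997,  0.0035])), (581, array([-0.3796,  0.0058]))]
[ 0.53677519 -0.07578555  0.24728431  0.00365543] [(924, array([-0.3997,  0.003 ])), (584, array([-0.3805,  0.0046]))]
```

View pics/a6.png

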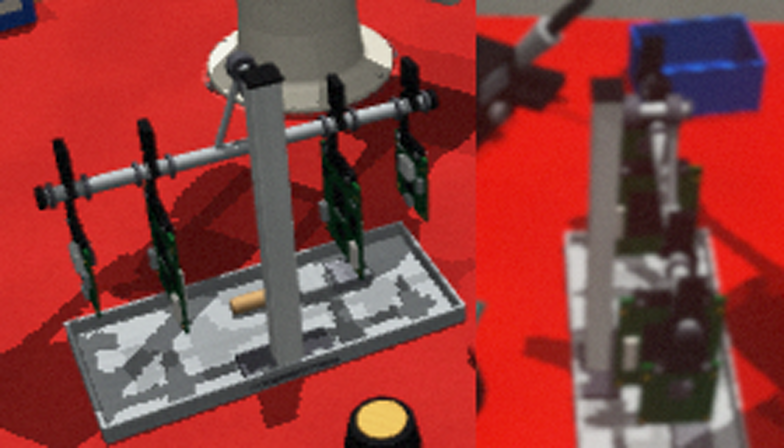

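All four boards hang between their collars, at (75,225), (160,220), (340,180) and (410,150), and the bar is level. I let them settle and check for swing.

```bash
Z='0 0 0 0 0 0'; python3 drive.py '0 0 0 0 0 0;0 0 0 0 0 0;0 0 0 0 0 0;0 0 0 0 0 0;0 0 0 0 0 0;0 0 0 0 0 0;0 0 0 0 0 0;0 0 0 0 0 0;0 0 0 0 0 0;0 0 0 0 0 0;0 0 0 0 0 0;0 0 0 0 0 0;0 0 0 0 0 0;0 0 0 0 0 0;0 0 0 0 0 0;0 0 0 0 0 0;0 0 0 0 0 0;0 0 0 0 0 0;0 0 0 0 0 0;0 0 0 0 0 0' | head -1;  python3 - <<'E'
from h import *
for i in range(8):
    P=cap('side')['P'].reshape(-1,3); o=[]
    for y,zs in((-.0225,(.13,.21)),(-.102,(.09,.20)),(-.292,(.09,.20)),(-.372,(.13,.21))):
        r=P[(abs(P[:,1]-y)<.02)&(abs(P[:,0]-.54)<.08)&(P[:,2]>zs[0])&(P[:,2]<zs[1])]; k=np.polyfit(r[:,2],r[:,0],1)[0] if len(r)>5 else 0; o+=[r.mean(0).round(4)[0],r.mean(0).round(4)[1],round(k,3)]
    print(*o)
E
```

```text
t: 33.38
0.5243 -0.0217 0.014 0.5422 -0.1027 -0.199 0.5432 -0.2939 -0.185 0.5599 -0.37 0.088
0.5244 -0.0216 -0.017 0.5422 -0.1027 -0.193 0.5435 -0.2938 -0.186 0.56 -0.37 0.075
0.5244 -0.0217 -0.005 0.542 -0.1027 -0.204 0.5436 -0.2938 -0.192 0.5599 -0.3698 0.092
0.5242 -0.0218 -0.002 0.5421 -0.1028 -0.2 0.5435 -0.294 -0.172 0.5599 -0.3701 0.098
0.5243 -0.0217 -0.009 0.5422 -0.1026 -0.194 0.5437 -0.2938 -0.187 0.5599 -0.37 0.09
0.5243 -0.0217 -0.009 0.5422 -0.1028 -0.197 0.5437 -0.2939 -0.186 0.5598 -0.37 0.085
0.5243 -0.0217 -0.014 0.542 -0.1028 -0.194 0.5434 -0.2939 -0.186 0.56 -0.37 0.08
0.5244 -0.0216 -0.006 0.5422 -0.1027 -0.195 0.5436 -0.2939 -0.184 0.5599 -0.3702 0.092
```

```bash
python3 -c "from plant import ctrl;print(ctrl.job_done())"
```

```text
the job is handed in; nothing more can be done
None
```

All three racked boards are hung and the job was handed in at about 34 s: the bar read level (about 0.004 rad), all four boards hung still between their collars, and no lean above about 0.14 rad was measured; I didn't re-measure the bystanders, and the hand-in returned no verdict.

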